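Sort stripped roller parts into their trays

TASK

Sort the stripped roller parts into their trays: the rusty end plate flat in the plain square tray, the two seal cups upright, one in each bay of the divided tray, and both chrome races over the upright post of the third tray, the large race at the bottom and the small one on top of it. Set the parts down rather than dropping them, and leave the grease pot and the loose hex nut where they stand.

Things in the scene. Friction and masses are not known exactly. Their poses are not given: they have to be found in the camera images.
- end_plate: Rusty steel idler end plate, about 0.42 kg: a disc 89 mm across and 5 mm thick with a plain round hub 40 mm across standing on its middle, hub top 32 mm above the underside. Take it by the hub from above. z up; origin at the centre of its underside. Starts on the bench.
- large_race: Larger chrome bearing race, about 0.28 kg: a ring 68 mm outside, 42 mm bore, 18 mm high, lying flat. z up; origin at the centre of its underside. Starts on the bench.
- small_race: Smaller chrome bearing race, about 0.16 kg: a ring 52 mm outside, 28 mm bore, 15 mm high, lying flat. z up; origin at the centre of its underside. Starts on the bench.
- cup_a: Black polymer seal cup, about 40 g: round, 44 mm outside, 28 mm high, 4 mm wall, open at the top, closed at the bottom. Same as cup_b. z up; origin at the centre of its underside. Starts on the bench.
- cup_b: Black polymer seal cup, the same as cup_a; either may go in either bay. z up; origin at the centre of its underside. Starts on the bench.
- plate_tray: Dark steel tray, square and empty, fixed to the bench: 118 x 118 mm outside, 112 mm inside, rim 12 mm above the bench, floor 3 mm thick (parts rest 3 mm above the bench). Origin at the centre of its underside, x and y along its sides, turned up to 0.2 rad. Its place is the end plate's.
- post_tray: Dark steel tray with one upright steel post, fixed to the bench: 102 x 102 mm outside, 96 mm inside, rim 12 mm above the bench, floor 3 mm thick; the post, 12 mm across with a tapered tip, stands at the centre and ends 45 mm above the bench. Origin at the centre of its underside, on the post's axis. For both races.
- cup_tray: Dark steel tray with two bays, fixed to the bench: 70 mm (x) by 132 mm (y) outside, rim and divider 12 mm above the bench, walls and floor 3 mm thick. Bays 64 mm (x) by 61 mm (y), centred at y = +33 and -33 mm. Origin at the centre of its underside; turned up to 0.2 rad. For the cups; gripping along the tray's x keeps the fingers clear of the other bay.
- grease_pot: Bystander: small white grease pot with a grey cap, 34 mm across and 36 mm high, standing loose on the bench among the parts. Origin at the centre of its underside. Leave it alone.
- hex_nut: Bystander: loose dark steel hex nut, 30 mm across the flats, 20 mm high. Origin at the centre of its underside. Leave it alone.
Things that resemble listed ones, but are neither listed nor needed, are in the scene too. Leave any green or yellow look-alike of the cup_a alone.

How it is judged (in metres and radians):
At the end, for the whole second after the job is handed in: Plate flat on the square tray's floor (16 mm each way); large race flat on the floor round the post (18 mm), small race flat on it round the post (12 mm); a cup upright on the floor of each bay (14 mm each way of its centre); tilts under 0.12 rad; all released, at rest (x of end_plate in the frame of plate_tray between -0.016 and 0.016 m and y of end_plate in the frame of plate_tray between -0.016 and 0.016 m and z of end_plate in the frame of plate_tray between 0 and 0.006 m and horizontal distance between large_race and post_tray below 0.018 m and z of large_race in the frame of post_tray between 0 and 0.006 m and horizontal distance between small_race and post_tray below 0.012 m and z of small_race in the frame of post_tray between 0.017 and 0.025 m and ((y of cup_a in the frame of cup_tray between 0.019 and 0.047 m and x of cup_a in the frame of cup_tray between -0.014 and 0.014 m and y of cup_b in the frame of cup_tray between -0.047 and -0.019 m and x of cup_b in the frame of cup_tray between -0.014 and 0.014 m) or (y of cup_a in the frame of cup_tray between -0.047 and -0.019 m and x of cup_a in the frame of cup_tray between -0.014 and 0.014 m and y of cup_b in the frame of cup_tray between 0.019 and 0.047 m and x of cup_b in the frame of cup_tray between -0.014 and 0.014 m)) and z of cup_a in the frame of cup_tray between 0 and 0.006 m and z of cup_b in the frame of cup_tray between 0 and 0.006 m and angle between each of end_plate, large_race, small_race, cup_a, cup_b's own z axis and vertical below 0.12 rad and linear speed of each of end_plate, large_race, small_race, cup_a, cup_b below 0.02 m/s and contact force between each of end_plate, large_race, small_race, cup_a, cup_b and the fingers below 0.1 N); the robot touches nothing.
It fails at once if a part is dropped (moving faster than 0.9 m/s while no finger touches it) ((linear speed of end_plate above 0.9 m/s and contact force between end_plate and the fingers below 0.05 N) or (linear speed of large_race above 0.9 m/s and contact force between large_race and the fingers below 0.05 N) or (linear speed of small_race above 0.9 m/s and contact force between small_race and the fingers below 0.05 N) or (linear speed of cup_a above 0.9 m/s and contact force between cup_a and the fingers below 0.05 N) or (linear speed of cup_b above 0.9 m/s and contact force between cup_b and the fingers below 0.05 N)).
It fails at once if the grease pot is shifted more than 20 mm (distance of grease_pot from where it was at the start of the episode above 0.02 m).
It fails at once if the hex nut is shifted more than 20 mm (distance of hex_nut from where it was at the start of the episode above 0.02 m).
It also fails if it takes over 109 s, if anything falls off the work surface, if the arm or the gripper's body presses on something with over 40 N, if the wrist force passes 120 N, or if a joint passes its speed limit or range.

ROBOT

A 7-joint arm with a two-finger parallel gripper is mounted at the origin on the work surface. World frame = base frame: x ahead of the robot, y to its left, z up, the work surface at z = 0. Lengths are in mm, angles in rad, forces in N, time in s.
With the tool pointing down it reaches from about 350 to 900 mm from the base axis. Payload 19.9 kg.
Tool frame: the origin (TCP) lies at the very end of the fingers, on their centre line; the grasp point (between the pads) lies ctrl.grip_depth behind it (ctrl.grip_depth is the distance from the TCP to the grasp point, in mm); z points along the fingers, y is the line along which they close (so a half turn about z gives the same grasp; the last joint's range is limited). The gripper opens to 85 mm and grips with 20 to 120 N. Pads are 22 mm wide; open, the fingers measure 114 mm over their backs; the gripper's body (76 mm by 85 mm) begins 54 mm behind the grasp point. The pads swing forward as they close: fully open they stand 13 mm farther back than shut.
Start: joints at [1.224, 0.417, -0.01, 1.614, 0.005, 1.111, -0.053], TCP at [187.559, -596.174, 231.26] pointing down, gripper open.
Joint ranges: [-2.81, 2.81], [-0.39, 2.02], [-1.27, 1.25], [0.06, 2.57], [-1.19, 4.33], [0.19, 2], [-2.82, 2.82]. Speed limits (rad/s): [1.89, 1.89, 2.39, 2.39, 3.01, 3.01, 3.01].

INTERFACE

Orientations are given as a rotation vector (axis times angle).
In Python, from plant import readout, eyes, ticket, ctrl gives the robot as it stands. The module is installed in compiled form; this text tells all that it offers.
- The arm moves only by the shell command python3 -m jog 'ROWS' [FORCE]. ROWS is a JSON object of lists of equal length, an entry for each row: "delta_pos": the shift along the tool's x, y, z as a fraction of full scale, a list of three; "delta_rot": the turn, a rotation vector about the tool's x, y, z as a fraction of full scale, a list of three; "jaw": the opening, from 0 (shut) to 1 (fully open). A call has 1 to 5 rows; each row shifts and turns the commanded pose from where the row before left it, along the tool's axes as they then stand; what a row does not reach is not made up. Full scale, the value 1, is 0.06 m for a shift and 10 degrees for a turn. A row lasts 1/8 s, in which the tool goes at most 62.5 mm and 10.7 degrees, less where a joint would pass 70% of its speed; a pose out of reach is approached as far as the arm can. A call with a number of a shift or a turn outside -1 to 1 is refused whole. A call with a gripper value outside its range is refused whole. The fingers move at their own pace and stop on an object; FORCE is the grip in N (left out, the last holds). Time passes only in rows, so rows that do not move let the fingers close. It gives the time, the measured TCP pose, the force, the opening and the grip force at its end, in the units of the state.
- readout.state(): the state, without advancing time (a new reading comes with each control period).
- eyes.get_image(name): name is "scene" or "top" or "wrist"; returns a dict with "image" (384x512x3 uint8, blue, green, red), "vfov" (degrees; the focal length in pixels is half the picture's height over the tangent of half this angle, whatever the lens; pixels are square), "cx", "cy" (the principal point, pixels), "origin" and "orientation" of the camera in the world. Camera axes: x right, y up, looking along -z (the intrinsics and any distortion apply to the point x, -y, -z); pixel columns grow to the right and rows downward; lengths in mm; the calibration is good to about 2 mm. A picture is of the moment at which its call begins. There is no depth.
- ticket.close_job(): hands the job in; it is judged then, once.
The state is a dict: "clock": time; "joints": joint angles; "joint_vel": joint speeds; "tau": joint torques, N m; "tcp_pos": TCP position; "tool_rot": TCP orientation; "wrist_force": force on the tool from outside, world axes, zero at the start; "wrist_torque": the same for the moment, N m; "gripper_width": opening from 0.0 (shut) to 1.0 (fully open); "finger_force": force on a finger pad.
Only numpy, scipy, OpenCV 4.12 (cv2) and the standard library are available. Lean on these libraries where they do the work, as an engineer would, in place of code of your own. Each camera call takes 0.05 s, during which the arm holds its last target. There are 200 camera calls.

## Working session

There is one attempt and no reset: what is moved stays moved. The work goes in short steps, Python scripts to look and compute and a shell command to move; the robot and the scene stay as the last step left them, time stands still between calls to the robot, and variables do not carry over. Pictures are saved under pics/ and viewed, at most 14 in all, crops included, and the job is handed in when it is done.

```bash
mkdir -p pics
python3 - <<'E'
from plant import readout, eyes, ticket, ctrl
import cv2
print(readout.state(), ctrl.grip_depth)
for n in("top","scene"):
    d=eyes.get_image(n); cv2.imwrite(f"pics/{n}0.png",d["image"]); print({k:v for k,v in d.items() if k!="image"})
E
```

```text
{'clock': 0.0, 'joints': array([ 1.22452847,  0.41796885, -0.01030517,  1.61420008,  0.00474561,
        1.11072133, -0.05299926]), 'joint_vel': array([ 0.00130027, -0.00166139, -0.00102446, -0.00083473,  0.00099981,
       -0.00127382, -0.00121398]), 'tau': array([ 6.16838606e-04, -8.64451933e+01,  6.79238308e-01, -4.34902275e+01,
        1.90960884e-02,  7.39041570e-03,  4.80774179e-05]), 'tcp_pos': array([ 187.41256145, -595.85404911,  230.65259473]), 'tool_rot': array([-3.10396151e+00, -4.76739093e-01,  5.10249381e-04]), 'wrist_force': array([ 0.12323988, -0.36011181, -0.08534764]), 'wrist_torque': array([ 0.00776998, -0.07061226, -0.02157763]), 'finger_force': 0.0, 'gripper_width': 1.0008499097498096} 18.700000000000003
{'vfov': 57.312017121707086, 'cx': 260.11662639904915, 'cy': 195.3693639778105, 'origin': array([410.36535384,   4.68616401, 794.12278679]), 'orientation': array([ 0.09044278, -0.07849137, -1.55448548])}
{'vfov': 56.59514401259818, 'cx': 255.22485461627483, 'cy': 190.4028249260434, 'origin': array([1039.67396963,   10.90880895,  480.71857489]), 'orientation': array([0.70481916, 0.70041667, 1.44564069])}
```

View pics/top0.png

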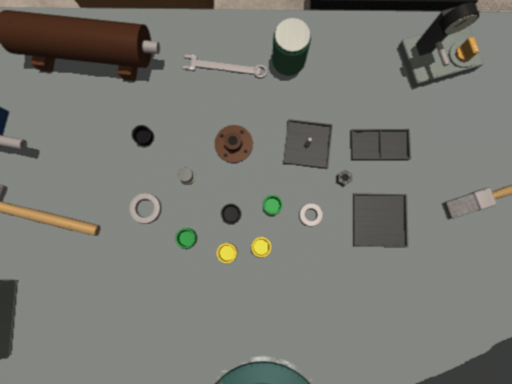

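View pics/scene0.png

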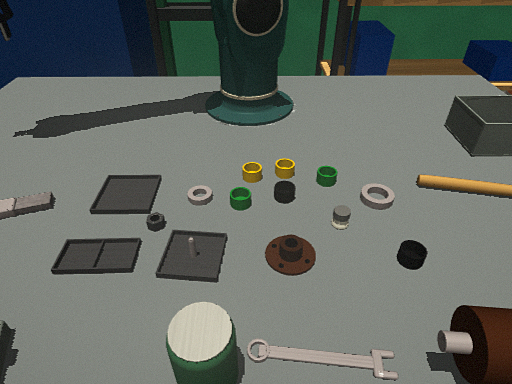

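Top picture: black cups are at (143,136) and (231,214). Green (272,205), (187,238) and yellow (227,253), (261,247) cups are decoys. The large race is at (145,208) and the small race at (311,215). The end plate is at (234,144), the pot at (186,175) and the nut at (344,178). Trays: post (308,144), divided (380,145), plain square (380,220). I'll measure these and confirm them in an enlarged crop.

```bash
cat > h.py <<'E'
from plant import readout, eyes, ticket, ctrl
import cv2, numpy as np
from scipy.spatial.transform import Rotation as R
def ray(d,u,v,z):
    f=192/np.tan(np.radians(d["vfov"]/2))
    c=np.array([(u-d["cx"])/f,-(v-d["cy"])/f,-1.])
    w=R.from_rotvec(d["orientation"]).apply(c); o=d["origin"]
    return o+w*(z-o[2])/w[2]
def proj(d,p):
    f=192/np.tan(np.radians(d["vfov"]/2))
    c=R.from_rotvec(d["orientation"]).inv().apply(np.array(p)-d["origin"])
    return np.array([d["cx"]-f*c[0]/c[2], d["cy"]+f*c[1]/c[2]])
def plan(x,y,z,yaw=None):
    "rows (tool axes, full-scale units) to target TCP with tool y at angle yaw in world"
    s=readout.state(); r=R.from_rotvec(s["tool_rot"]); M=r.as_matrix()
    print("t",s["clock"],"tcp",s["tcp_pos"].round(1),"tool y ang",np.degrees(np.arctan2(M[1,1],M[0,1])).round(1),"tilt",M[:,2].round(3),"w",round(float(s["gripper_width"]),3),"F",s["wrist_force"].round(1),"ff",s["finger_force"])
    d=np.array([x,y,z])-s["tcp_pos"]
    print("delta before rot /60:",(M.T@d/60).round(3))
    if yaw is not None:
        T=np.array([[np.sin(yaw),np.cos(yaw),0],[-np.cos(yaw),np.sin(yaw),0],[0,0,-1]]).astype(float)
        # x = y cross z
        T[:,0]=np.cross(T[:,1],T[:,2])
        best=min((T,T@np.diag([-1,-1,1])),key=lambda A:(R.from_matrix(M.T@A)).magnitude())
        rv=np.degrees(R.from_matrix(M.T@best).as_rotvec())
        print("rot /10deg:",(rv/10).round(3)," delta after rot /60:",(best.T@d/60).round(3))
E
python3 - <<'E'
from h import *
d=eyes.get_image("top"); im=d["image"]
for n,u,v,z in [("cup1",143,136,28),("cup2",231,214,28),("large",145,208,18),("small",311,215,15),("plate hub",233,141,32),("pot",186,174,36),("nut",344,178,20)]:
    print(n,ray(d,u,v,z).round(1))
c=im[110:270,110:430]; c=cv2.resize(c,(800,400),interpolation=cv2.INTER_CUBIC)
cv2.imwrite("pics/crop1.png",cv2.convertScaleAbs(c,alpha=1.8))
E
```

```text
cup1 [623.2 275.4  28. ]
cup2 [451.4  74.1  28. ]
large [462.5 266.2  18. ]
small [ 452.5 -102.1   15. ]
plate hub [613.3  73.2  32. ]
pot [537.1 174.   36. ]
nut [ 535.6 -174.8   20. ]
```

View pics/crop1.png

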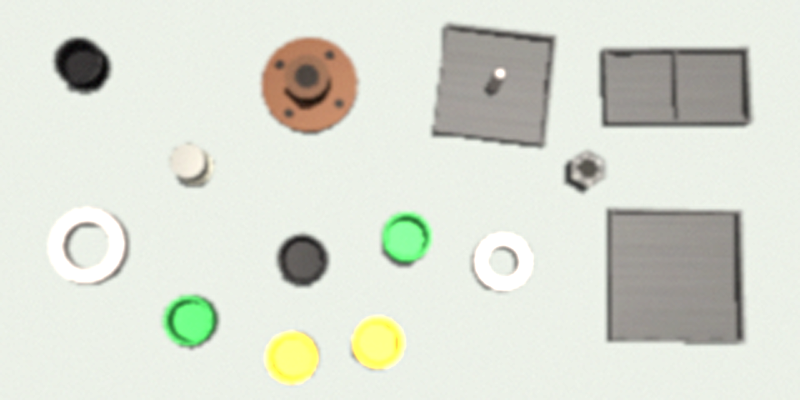

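The crop confirms black cups at (143,136) and (231,214), with the green and yellow ones as decoys. It also shows tray corners clearly. Next I'll turn these into positions and check them against the given sizes.

Run:
```python
from h import *
d=eyes.get_image("top")
q=lambda c,z: ray(d,c[0]/2.5+110-.3,c[1]/2.5+110-.3,z)[:2]
for n,C in dict(plate_tray=[(608,209),(741,211),(744,342),(607,342)],post=[(446,24),(554,37),(545,146),(433,134)],cup=[(601,49),(748,47),(750,124),(604,126)]).items():
    P=np.array([q(c,12) for c in C]); e=np.roll(P,-1,0)-P
    print(n,P.mean(0).round(1),"sides",np.linalg.norm(e,axis=1).round(0),"ang",np.degrees(np.arctan2(e[:,1],e[:,0])).round(1))
for n,c,z in [("cup1",(81,63),28),("cup2",(303,260),28),("large",(87,245),18),("small",(503,261),15),("hub",(307,76),32),("posttip",(500,73),45)]: print(n,q(c,z).round(1))
plan(613,73,120,0)
```

```text
plate_tray [ 444.1 -254.6] sides [119. 116. 120. 118.] ang [-90.1 179.6  90.9  -1.2]
post [614.7 -94.6] sides [ 99. 102. 102. 103.] ang [-96.3 175.   84.6  -6.2]
cup [ 615.6 -259. ] sides [134.  71. 132.  71.] ang [-88.5 179.7  91.6   1.5]
cup1 [625.7 277.6]
cup2 [452.1  74.3]
large [463.1 267.3]
small [ 454.5 -101.9]
hub [615.4  74.3]
posttip [616.8 -95.2]
t 0.2 tcp [ 187.5 -596.   230.9] tool y ang -72.5 tilt [-0.     0.001 -1.   ] w 1.001 F [-0.4 -0.1  0.3] ff 0.0
delta before rot /60: [10.111 -8.506  1.854]
rot /10deg: [-4.000e-03 -2.000e-03 -7.253e+00]  delta after rot /60: [11.15   7.092  1.849]
```

```bash
python3 -m jog '{"delta_pos":[[0.3,-0.8,0],[0.3,-0.8,0],[0.3,-0.8,0],[0.3,-0.8,0],[0.3,-0.8,0]],"delta_rot":[[0,0,-1],[0,0,-1],[0,0,-1],[0,0,-1],[0,0,-1]],"jaw":[1,1,1,1,1]}' 80
python3 - <<'E'
from h import *
plan(614,74,110,0)
E
```

```text
clock: 0.82
tcp_pos: [114.7, -356.7, 231.1]
tool_rot: [2.607, 1.753, -0.0]
wrist_force: [-0.4, -0.8, 0.8]
gripper_width: 0.999
finger_force: 0.0
t 0.825 tcp [ 114.7 -356.7  231.1] tool y ang -22.2 tilt [-0. -0. -1.] w 0.999 F [-0.4 -0.8  0.8] ff 0.0
delta before rot /60: [9.787 5.    2.017]
rot /10deg: [-1.000e-03  1.000e-03 -2.215e+00]  delta after rot /60: [7.179 8.321 2.019]
```

```bash
python3 -m jog '{"delta_pos":[[0,0.9,0],[0,0.9,0],[0,0.9,0],[0,0,0],[0,0,0]],"delta_rot":[[0,0,-1],[0,0,-1],[0,0,-0.22],[0,0,0],[0,0,0]],"jaw":[1,1,1,1,1]}' 80
python3 - <<'E'
from h import *
plan(614,74,110,0)
E
```

```text
clock: 1.45
tcp_pos: [271.3, -393.0, 231.0]
tool_rot: [-2.228, -2.214, 0.0]
wrist_force: [0.5, -0.0, -0.1]
gripper_width: 0.998
finger_force: 0.0
t 1.45 tcp [ 271.3 -393.   231. ] tool y ang -0.3 tilt [-0.001  0.001 -1.   ] w 0.998 F [ 0.5 -0.  -0.1] ff 0.0
delta before rot /60: [7.817 5.665 2.018]
rot /10deg: [-0.004 -0.003 -0.035]  delta after rot /60: [7.784 5.711 2.016]
```

```bash
python3 -m jog '{"delta_pos":[[0.6,0.7,0.2],[0.6,0.7,0.2],[0.7,0.7,0.2],[0.7,0.7,0.2],[0.7,0.7,0.2]],"delta_rot":[[0,0,0],[0,0,0],[0,0,0],[0,0,0],[0,0,0]],"jaw":[1,1,1,1,1]}'
python3 -m jog '{"delta_pos":[[0.85,0.7,0.2],[0.9,0.7,0.2],[0.9,0.5,0.2],[0.9,0.3,0.2],[0.9,0,0.2]],"delta_rot":[[0,0,0],[0,0,0],[0,0,0],[0,0,0],[0,0,0]],"jaw":[1,1,1,1,1]}'
python3 - <<'E'
from h import *
d=eyes.get_image("wrist"); cv2.imwrite("pics/w1.png",d["image"]); print(d["origin"],d["orientation"])
print(proj(d,(615.4,74.3,32)))
plan(614,74,7.5,0)
E
```

```text
clock: 2.08
tcp_pos: [483.2, -196.1, 171.2]
tool_rot: [2.23, 2.212, -0.001]
wrist_force: [0.4, -1.2, 0.4]
gripper_width: 0.999
finger_force: 0.0
clock: 2.7
tcp_pos: [609.6, 61.0, 112.9]
tool_rot: [2.23, 2.212, -0.0]
wrist_force: [1.1, 0.6, 0.6]
gripper_width: 1.001
finger_force: 0.0
[610.02133096 142.49721696 255.37114912] [-0.3206222   0.00159788 -0.00779882]
[261.21948644 183.18833188]
t 2.75 tcp [607.6  69.6 111.9] tool y ang 0.0 tilt [-0.002  0.003 -1.   ] w 1.001 F [-3.3  9.6 -1.5] ff 0.0
delta before rot /60: [0.067 0.11  1.739]
rot /10deg: [-0.009 -0.019  0.   ]  delta after rot /60: [0.073 0.107 1.739]
```

View pics/w1.png

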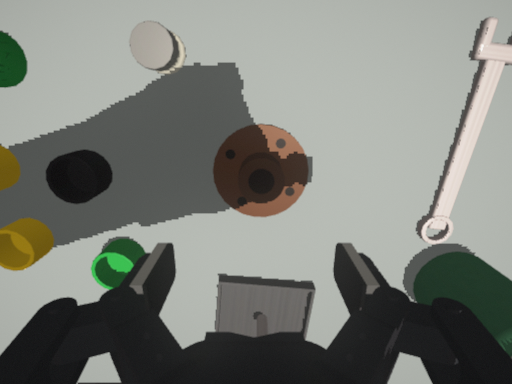

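The wrist view shows the hub top at (261,182), against a prediction of (261,183). The top-camera measurements hold, so I go down onto the hub.

```bash
python3 -m jog '{"delta_pos":[[0.08,0.13,0.3],[0,0,0.6],[0,0,0.5],[0,0,0.34],[0,0,0]],"delta_rot":[[0,0,0],[0,0,0],[0,0,0],[0,0,0],[0,0,0]],"jaw":[1,1,1,0.8,0.2]}' 80
python3 -m jog '{"delta_pos":[[0,0,0],[0,0,0],[0,0,0],[0,0,0]],"delta_rot":[[0,0,0],[0,0,0],[0,0,0],[0,0,0]],"jaw":[0,0,0,0]}' 80
python3 - <<'E'
from h import *
plan(444.1,-254.6,60,0)
E
```

```text
clock: 3.38
tcp_pos: [616.3, 64.1, 7.8]
tool_rot: [-2.228, -2.213, 0.003]
wrist_force: [-0.6, 1.2, 0.5]
gripper_width: 0.604
finger_force: 0.0
clock: 3.88
tcp_pos: [617.6, 65.1, 10.0]
tool_rot: [2.227, 2.214, 0.001]
wrist_force: [-1.2, -2.8, 7.9]
gripper_width: 0.437
finger_force: 81.2
t 3.875 tcp [617.6  65.1  10. ] tool y ang -0.4 tilt [ 0.001 -0.    -1.   ] w 0.437 F [-1.2 -2.8  7.9] ff 81.19053840637207
delta before rot /60: [-5.346 -2.858 -0.836]
rot /10deg: [ 0.008  0.001 -0.035]  delta after rot /60: [-5.328 -2.892 -0.833]
```

Planning from a pose that was still moving left the grip 9 mm off along y. I'll open, shift and regrip.

```bash
python3 -m jog '{"delta_pos":[[0,0,0],[0.05,0,0],[0.1,0,-0.02],[0,0,0],[0,0,0]],"delta_rot":[[0,0,0],[0,0,0],[0,0,0],[0,0,0],[0,0,0]],"jaw":[0.65,0.65,0.65,0.65,0.65]}' 80
python3 - <<'E'
from h import *
plan(615.4,74.3,8.5,0)
E
```

```text
clock: 4.5
tcp_pos: [617.0, 74.4, 10.2]
tool_rot: [-2.228, -2.215, 0.0]
wrist_force: [-1.1, -0.8, 0.8]
gripper_width: 0.648
finger_force: 0.0
t 4.5 tcp [617.   74.4  10.2] tool y ang -0.3 tilt [-0.  0. -1.] w 0.648 F [-1.1 -0.8  0.8] ff 0.0
delta before rot /60: [-0.002 -0.026  0.028]
rot /10deg: [-0.001 -0.    -0.032]  delta after rot /60: [-0.002 -0.026  0.028]
```

```bash
python3 -m jog '{"delta_pos":[[0,0,0],[0,0,0],[0,0,0],[0,0,-0.4],[0,0,-0.5]],"delta_rot":[[0,0,0],[0,0,0],[0,0,0],[0,0,0],[0,0,0]],"jaw":[0.3,0.3,0.3,0.3,0.3]}' 80
python3 - <<'E'
from h import *
plan(444.1,-254.6,60,0)
E
```

```text
clock: 5.12
tcp_pos: [616.3, 74.1, 64.0]
tool_rot: [-2.227, -2.214, 0.002]
wrist_force: [0.2, -0.3, -3.2]
gripper_width: 0.439
finger_force: 80.7
t 5.125 tcp [616.3  74.1  64. ] tool y ang -0.3 tilt [-0.002 -0.    -1.   ] w 0.439 F [ 0.2 -0.3 -3.2] ff 80.74868202209473
delta before rot /60: [-5.495 -2.837  0.073]
rot /10deg: [-0.012  0.    -0.034]  delta after rot /60: [-5.478 -2.87   0.067]
```

```bash
python3 -m jog '{"delta_pos":[[-0.7,-0.4,0],[-0.9,-0.5,0],[-0.9,-0.5,0],[-0.9,-0.5,0],[-0.9,-0.5,0]],"delta_rot":[[0,0,0],[0,0,0],[0,0,0],[0,0,0],[0,0,0]],"jaw":[0.3,0.3,0.3,0.3,0.3]}' 80
python3 -m jog '{"delta_pos":[[-0.7,-0.3,0],[-0.4,-0.15,0],[0,0,0],[0,0,0]],"delta_rot":[[0,0,0],[0,0,0],[0,0,0],[0,0,0]],"jaw":[0.3,0.3,0.3,0.3]}' 80
python3 - <<'E'
from h import *
plan(444.1,-254.6,14.2,0)
E
```

```text
clock: 5.75
tcp_pos: [470.2, -184.5, 64.2]
tool_rot: [-2.228, -2.215, 0.0]
wrist_force: [1.7, -0.7, -3.6]
gripper_width: 0.438
finger_force: 81.2
clock: 6.25
tcp_pos: [444.2, -248.0, 64.1]
tool_rot: [-2.227, -2.215, -0.0]
wrist_force: [-0.5, 1.1, -3.6]
gripper_width: 0.441
finger_force: 81.3
t 6.25 tcp [ 444.2 -248.    64.1] tool y ang -0.3 tilt [-0.  0. -1.] w 0.441 F [-0.5  1.1 -3.6] ff 81.2948477268219
delta before rot /60: [-0.11  -0.002  0.831]
rot /10deg: [-0.001 -0.003 -0.032]  delta after rot /60: [-0.109 -0.002  0.831]
```

```bash
python3 -m jog '{"delta_pos":[[-0.11,0,0.3],[0,0,0.3],[0,0,0.15],[0,0,0.07],[0,0,0]],"delta_rot":[[0,0,0],[0,0,0],[0,0,0],[0,0,0],[0,0,0]],"jaw":[0.3,0.3,0.3,0.3,0.3]}' 80
python3 - <<'E'
from h import *
plan(444.1,-254.6,13.2,0)
E
```

```text
clock: 6.88
tcp_pos: [444.2, -255.0, 14.8]
tool_rot: [-2.227, -2.215, -0.0]
wrist_force: [0.0, 0.4, -2.9]
gripper_width: 0.438
finger_force: 81.3
t 6.875 tcp [ 444.2 -255.    14.8] tool y ang -0.3 tilt [-0.  0. -1.] w 0.438 F [ 0.   0.4 -2.9] ff 81.29514813423157
delta before rot /60: [ 0.007 -0.001  0.027]
rot /10deg: [-0.001 -0.002 -0.032]  delta after rot /60: [ 0.007 -0.001  0.027]
```

```bash
python3 -m jog '{"delta_pos":[[0,0,0.027],[0,0,0],[0,0,0],[0,0,0],[0,0,-0.2]],"delta_rot":[[0,0,0],[0,0,0],[0,0,0],[0,0,0],[0,0,0]],"jaw":[0.438,0.52,0.65,0.65,0.65]}' 80
python3 -m jog '{"delta_pos":[[0,0,-0.7],[0,0,-0.7],[0.7,0,0],[1,0,0],[1,0,0]],"delta_rot":[[0,0,0],[0,0,0],[0,0,0],[0,0,0],[0,0,0]],"jaw":[0.65,0.65,1,1,1]}' 80
python3 -m jog '{"delta_pos":[[1,0.05,0],[1,0.05,0],[1,0.05,0],[1,0.05,0],[1,0.05,0]],"delta_rot":[[0,0,0],[0,0,0],[0,0,0],[0,0,0],[0,0,0]],"jaw":[1,1,1,1,1]}' 80
python3 -m jog '{"delta_pos":[[0,0,0],[0,0,0],[0,0,0],[0,0,0],[0,0,0]],"delta_rot":[[0,0,-1],[0,0,-1],[0,0,-1],[0,0,-0.95],[0,0,0]],"jaw":[1,1,1,1,1]}' 80
python3 - <<'E'
from h import *
plan(463.1,267.3,0,np.radians(39.5))
E
```

```text
clock: 7.5
tcp_pos: [443.7, -255.0, 25.4]
tool_rot: [-2.227, -2.214, 0.0]
wrist_force: [0.1, -0.7, 0.9]
gripper_width: 0.651
finger_force: 0.0
clock: 8.12
tcp_pos: [445.0, -91.8, 110.3]
tool_rot: [2.228, 2.213, 0.001]
wrist_force: [1.3, 0.0, -0.3]
gripper_width: 0.999
finger_force: 0.0
clock: 8.75
tcp_pos: [461.9, 208.6, 110.3]
tool_rot: [2.228, 2.214, 0.001]
wrist_force: [0.8, -0.4, 0.2]
gripper_width: 1.002
finger_force: 0.0
clock: 9.38
tcp_pos: [461.9, 206.5, 109.9]
tool_rot: [1.35, 2.837, 0.0]
wrist_force: [0.0, -0.1, 0.6]
gripper_width: 1.002
finger_force: 0.0
t 9.375 tcp [461.9 206.5 109.9] tool y ang 39.1 tilt [ 0.  0. -1.] w 1.002 F [ 0.  -0.1  0.6] ff 0.0
delta before rot /60: [0.774 0.654 1.832]
rot /10deg: [ 0.002  0.    -0.04 ]  delta after rot /60: [0.769 0.66  1.832]
```

```bash
python3 -m jog '{"delta_pos":[[0.39,0.33,0.2],[0.38,0.32,0.5],[0,0,0.7],[0,0,0.38],[0,0,0]],"delta_rot":[[0,0,0],[0,0,0],[0,0,0],[0,0,0],[0,0,0]],"jaw":[1,1,1,1,1]}' 80
python3 -m jog '{"delta_pos":[[0,0,0],[0,0,0],[0,0,0],[0,0,0],[0,0,0]],"delta_rot":[[0,0,0],[0,0,0],[0,0,0],[0,0,0],[0,0,0]],"jaw":[0.6,0.6,0.6,0.6,0.6]}' 80
python3 - <<'E'
from h import *
plan(463.1,267.3,0,np.radians(39.5))
E
```

```text
clock: 10.0
tcp_pos: [462.1, 266.8, 1.8]
tool_rot: [-1.352, -2.834, 0.003]
wrist_force: [-0.2, 0.1, 1.7]
gripper_width: 0.996
finger_force: 0.0
clock: 10.62
tcp_pos: [463.7, 267.5, 4.7]
tool_rot: [1.349, 2.835, 0.002]
wrist_force: [-5.4, -2.8, 17.3]
gripper_width: 0.745
finger_force: 83.6
t 10.625 tcp [463.7 267.5   4.7] tool y ang 39.1 tilt [ 0.002  0.001 -1.   ] w 0.745 F [-5.4 -2.8 17.3] ff 83.64446742692962
delta before rot /60: [ 0.003 -0.01   0.078]
rot /10deg: [ 0.013  0.006 -0.039]  delta after rot /60: [ 0.003 -0.01   0.078]
```

```bash
python3 -m jog '{"delta_pos":[[0,0,-0.1],[0,0,-0.5],[0,0,-0.6],[0,0,0]],"delta_rot":[[0,0,0],[0,0,0],[0,0,0],[0,0,0]],"jaw":[0.6,0.6,0.6,0.6]}' 80
python3 - <<'E'
from h import *
plan(615.7,-95,75,np.radians(39.5))
E
```

```text
clock: 11.12
tcp_pos: [464.2, 267.6, 77.5]
tool_rot: [1.349, 2.834, 0.005]
wrist_force: [-0.9, -0.3, -3.2]
gripper_width: 0.743
finger_force: 89.3
t 11.125 tcp [464.2 267.6  77.5] tool y ang 39.1 tilt [ 0.004  0.002 -1.   ] w 0.743 F [-0.9 -0.3 -3.2] ff 89.25645890239366
delta before rot /60: [-6.282 -1.853  0.042]
rot /10deg: [ 0.025  0.008 -0.04 ]  delta after rot /60: [-6.269 -1.897  0.042]
```

```bash
python3 -m jog '{"delta_pos":[[-0.7,-0.2,0],[-0.9,-0.27,0],[-0.9,-0.27,0],[-0.9,-0.27,0],[-0.9,-0.27,0]],"delta_rot":[[0,0,0],[0,0,0],[0,0,0],[0,0,0],[0,0,0]],"jaw":[0.6,0.6,0.6,0.6,0.6]}' 80
python3 -m jog '{"delta_pos":[[-0.9,-0.27,0],[-0.7,-0.2,0],[-0.38,-0.1,0],[0,0,0],[0,0,0]],"delta_rot":[[0,0,0],[0,0,0],[0,0,0],[0,0,0],[0,0,0]],"jaw":[0.6,0.6,0.6,0.6,0.6]}' 80
python3 - <<'E'
from h import *
d=eyes.get_image("scene"); c=d["image"][160:310,100:300]; cv2.imwrite("pics/s2.png",cv2.resize(c,(800,600),interpolation=cv2.INTER_CUBIC))
plan(615.7,-95,7.8,np.radians(39.5))
E
```

```text
clock: 11.75
tcp_pos: [566.5, 16.5, 74.4]
tool_rot: [-1.349, -2.837, 0.0]
wrist_force: [1.3, -0.1, -2.5]
gripper_width: 0.744
finger_force: 89.3
clock: 12.38
tcp_pos: [614.3, -94.5, 74.3]
tool_rot: [-1.348, -2.837, -0.0]
wrist_force: [-0.2, -0.1, -2.5]
gripper_width: 0.737
finger_force: 89.3
t 12.425 tcp [614.4 -94.1  74.4] tool y ang 39.2 tilt [-0.  0. -1.] w 0.741 F [-0.6  0.  -3.3] ff 89.27988166131627
delta before rot /60: [-0.026  0.008  1.111]
rot /10deg: [-0.    -0.004 -0.028]  delta after rot /60: [-0.025  0.008  1.111]
```

View pics/s2.png

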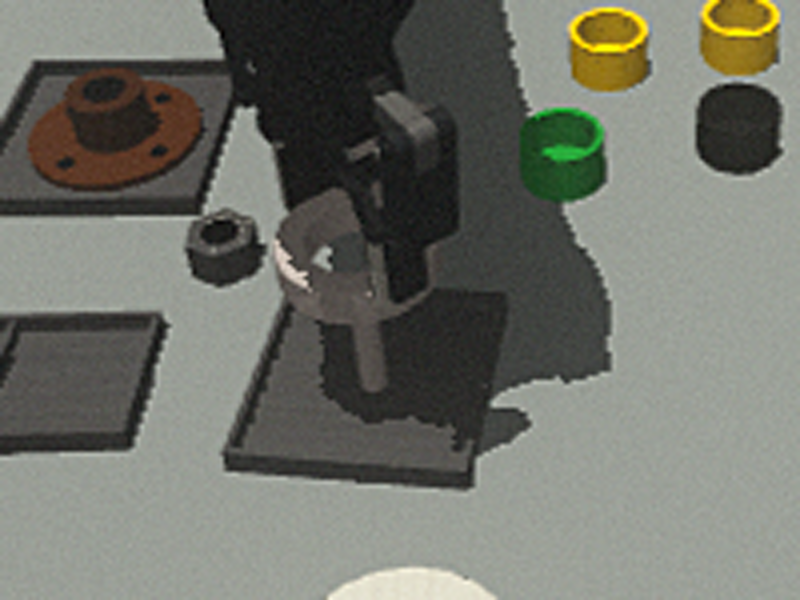

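The race hangs level over the post (370,390), and the plate lies flat in its tray (115,150). The black cup at (738,130) may be upside down, which I'll check next. First I lower the race.

```bash
python3 -m jog '{"delta_pos":[[-0.02,0,0.3],[0,0,0.4],[0,0,0.25],[0,0,0.1],[0,0,0.04]],"delta_rot":[[0,0,0],[0,0,0],[0,0,0],[0,0,0],[0,0,0]],"jaw":[0.6,0.6,0.6,0.6,0.6]}' 80
python3 - <<'E'
from h import *
plan(615.7,-95,7.8,np.radians(39.5))
d=eyes.get_image("scene"); f=lambda c:cv2.convertScaleAbs(cv2.resize(c,(400,400),interpolation=cv2.INTER_CUBIC),alpha=3)
c=d["image"]; a=np.hstack([f(c[165:215,260:310]),f(c[230:280,387:437])]); cv2.imwrite("pics/s3.png",a)
E
```

```text
clock: 13.05
tcp_pos: [615.6, -95.9, 8.8]
tool_rot: [-1.348, -2.837, -0.0]
wrist_force: [-0.3, -0.4, -2.6]
gripper_width: 0.74
finger_force: 89.2
t 13.05 tcp [615.6 -95.9   8.8] tool y ang 39.2 tilt [-0.  0. -1.] w 0.74 F [-0.3 -0.4 -2.6] ff 89.20445058756513
delta before rot /60: [0.01  0.011 0.017]
rot /10deg: [-0.    -0.002 -0.032]  delta after rot /60: [0.009 0.011 0.017]
```

View pics/s3.png

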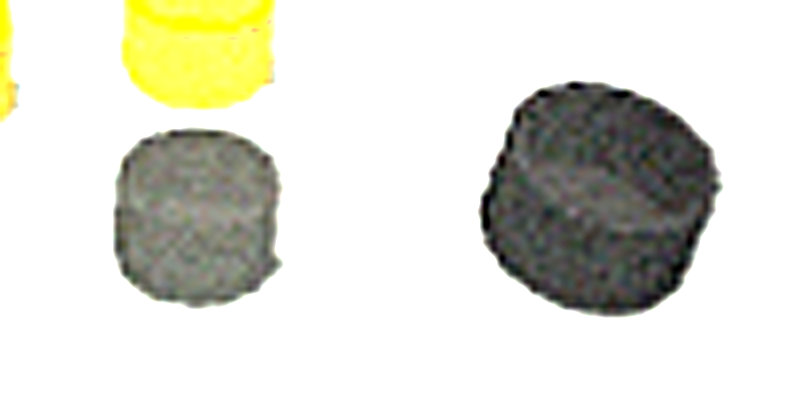

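Both crops are too coarse to settle it: the left cup's rim can't be made out, while the right one looks open. I'll use the wrist camera when above it. Now I release the large race.

```bash
python3 -m jog '{"delta_pos":[[0,0,0.017],[0,0,0],[0,0,0],[0,0,0],[0,0,-0.2]],"delta_rot":[[0,0,0],[0,0,0],[0,0,0],[0,0,0],[0,0,0]],"jaw":[0.74,0.8,0.9,0.9,0.9]}' 80
python3 -m jog '{"delta_pos":[[0,0,-0.6],[0,0,-0.7],[0,0,0],[0,0,0]],"delta_rot":[[0,0,0],[0,0,0],[0,0,0],[0,0,0]],"jaw":[0.9,0.9,0.9,0.9]}' 80
python3 - <<'E'
from h import *
plan(454.5,-101.9,1.5,np.radians(39.5))
E
```

```text
clock: 13.72
tcp_pos: [615.1, -96.0, 20.0]
tool_rot: [-1.348, -2.836, 0.0]
wrist_force: [0.1, 0.4, -0.4]
gripper_width: 0.899
finger_force: 0.0
clock: 14.22
tcp_pos: [615.4, -96.3, 98.3]
tool_rot: [1.349, 2.837, -0.0]
wrist_force: [-0.0, 0.1, 0.0]
gripper_width: 0.9
finger_force: 0.0
t 14.225 tcp [615.4 -96.3  98.3] tool y ang 39.2 tilt [ 0. -0. -1.] w 0.9 F [-0.   0.1  0. ] ff 0.0
delta before rot /60: [ 1.62  -2.138  1.613]
rot /10deg: [-0.001  0.001 -0.034]  delta after rot /60: [ 1.633 -2.129  1.613]
```

```bash
python3 -m jog '{"delta_pos":[[0.5,-0.7,0],[0.6,-0.7,0],[0.52,-0.74,0.1],[0,0,0.3],[0,0,0.3]],"delta_rot":[[0,0,0],[0,0,0],[0,0,0],[0,0,0],[0,0,0]],"jaw":[0.85,0.85,0.85,0.85,0.85]}' 80
python3 -m jog '{"delta_pos":[[0,0,0.5],[0,0,0.38],[0,0,0],[0,0,0]],"delta_rot":[[0,0,0],[0,0,0],[0,0,0],[0,0,0]],"jaw":[0.85,0.85,0.85,0.85]}' 80
python3 - <<'E'
from h import *
plan(454.5,-101.9,1.5,np.radians(39.5))
E
```

```text
clock: 14.85
tcp_pos: [455.0, -102.0, 55.2]
tool_rot: [1.349, 2.837, 0.0]
wrist_force: [1.1, -0.1, 0.8]
gripper_width: 0.849
finger_force: 0.0
clock: 15.35
tcp_pos: [455.2, -101.3, 3.5]
tool_rot: [-1.347, -2.838, -0.001]
wrist_force: [-0.2, -0.9, 1.0]
gripper_width: 0.849
finger_force: 0.0
t 15.35 tcp [ 455.2 -101.3    3.5] tool y ang 39.2 tilt [ 0.     0.001 -1.   ] w 0.849 F [-0.2 -0.9  1. ] ff 0.0
delta before rot /60: [-0.    -0.016  0.033]
rot /10deg: [ 0.002 -0.002 -0.029]  delta after rot /60: [-0.    -0.016  0.033]
```

```bash
python3 -m jog '{"delta_pos":[[0,0,0],[0,0,0],[0,0,0],[0,0,0],[0,0,0]],"delta_rot":[[0,0,0],[0,0,0],[0,0,0],[0,0,0],[0,0,0]],"jaw":[0.4,0.4,0.4,0.4,0.4]}' 80
python3 -m jog '{"delta_pos":[[0,0,-0.1],[0,0,-0.6],[0,0,-0.7],[0,0,0]],"delta_rot":[[0,0,0],[0,0,0],[0,0,0],[0,0,0]],"jaw":[0.4,0.4,0.4,0.4]}' 80
python3 - <<'E'
from h import *
plan(615.7,-95,25.5,np.radians(39.5))
E
```

```text
clock: 15.98
tcp_pos: [455.1, -102.0, 4.8]
tool_rot: [1.348, 2.836, -0.001]
wrist_force: [-8.1, 2.0, 29.2]
gripper_width: 0.563
finger_force: 77.4
clock: 16.48
tcp_pos: [456.0, -102.4, 90.0]
tool_rot: [1.347, 2.833, 0.0]
wrist_force: [-1.2, -0.0, -3.3]
gripper_width: 0.563
finger_force: 83.2
t 16.475 tcp [ 456.  -102.4   90. ] tool y ang 39.1 tilt [ 0.004 -0.002 -1.   ] w 0.563 F [-1.2 -0.  -3.3] ff 83.16640782169998
delta before rot /60: [-1.579  2.141  1.086]
rot /10deg: [ 0.012  0.024 -0.037]  delta after rot /60: [-1.597  2.133  1.075]
```

```bash
python3 -m jog '{"delta_pos":[[-0.5,0.6,0],[-0.6,0.8,0],[-0.48,0.74,0],[0,0,0],[0,0,0]],"delta_rot":[[0,0,0],[0,0,0],[0,0,0],[0,0,0],[0,0,0]],"jaw":[0.4,0.4,0.4,0.4,0.4]}' 80
python3 - <<'E'
from h import *
d=eyes.get_image("scene"); c=d["image"][160:310,100:300]; cv2.imwrite("pics/s4.png",cv2.resize(c,(800,600),interpolation=cv2.INTER_CUBIC))
plan(615.7,-95,26,np.radians(39.5))
E
```

```text
clock: 17.1
tcp_pos: [613.0, -94.1, 86.3]
tool_rot: [-1.347, -2.836, 0.001]
wrist_force: [-0.4, -0.0, -2.0]
gripper_width: 0.555
finger_force: 83.3
t 17.15 tcp [612.8 -94.4  86.7] tool y ang 39.2 tilt [-0.002 -0.    -1.   ] w 0.559 F [-0.4 -0.1 -1.2] ff 83.32583296112716
delta before rot /60: [-0.039  0.032  1.012]
rot /10deg: [-0.007 -0.005 -0.033]  delta after rot /60: [-0.038  0.03   1.012]
```

View pics/s4.png

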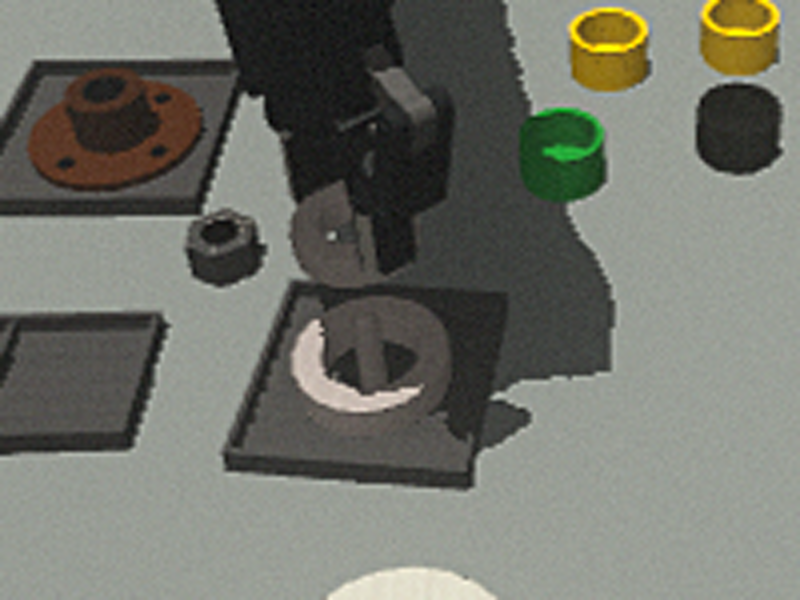

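The large race lies flat round the post, which stands at (370,340) in the crop. The small race hangs above it. Lowering it now.

```bash
python3 -m jog '{"delta_pos":[[-0.03,0.03,0.2],[0,0,0.35],[0,0,0.3],[0,0,0.12],[0,0,0.02]],"delta_rot":[[0,0,0],[0,0,0],[0,0,0],[0,0,0],[0,0,0]],"jaw":[0.4,0.4,0.4,0.4,0.4]}' 80
python3 - <<'E'
from h import *
plan(615.7,-95,26,np.radians(39.5))
E
```

```text
clock: 17.77
tcp_pos: [616.3, -94.3, 27.3]
tool_rot: [-1.348, -2.837, -0.0]
wrist_force: [1.2, 0.7, -2.5]
gripper_width: 0.565
finger_force: 83.3
t 17.775 tcp [616.3 -94.3  27.3] tool y ang 39.2 tilt [-0.001  0.    -1.   ] w 0.565 F [ 1.2  0.7 -2.5] ff 83.31012499518692
delta before rot /60: [-0.002 -0.016  0.022]
rot /10deg: [-0.002 -0.004 -0.033]  delta after rot /60: [-0.002 -0.016  0.022]
```

```bash
python3 -m jog '{"delta_pos":[[0,0,0.022],[0,0,0],[0,0,0],[0,0,0],[0,0,-0.2]],"delta_rot":[[0,0,0],[0,0,0],[0,0,0],[0,0,0],[0,0,0]],"jaw":[0.565,0.65,0.75,0.75,0.75]}' 80
python3 -m jog '{"delta_pos":[[0,0,-0.6],[0,0,-0.7],[0,0,0],[0,0,0],[0,0,0]],"delta_rot":[[0,0,0],[0,0,0.8],[0,0,1],[0,0,1],[0,0,1]],"jaw":[0.75,0.75,0.75,0.75,0.75]}' 80
python3 - <<'E'
from h import *
plan(452.1,74.3,110,np.radians(1))
E
```

```text
clock: 18.4
tcp_pos: [616.1, -94.4, 38.5]
tool_rot: [-1.348, -2.836, 0.0]
wrist_force: [-0.8, -0.2, -0.7]
gripper_width: 0.751
finger_force: 0.0
clock: 19.02
tcp_pos: [616.7, -94.4, 117.7]
tool_rot: [2.205, 2.237, 0.001]
wrist_force: [-0.1, 0.2, -0.1]
gripper_width: 0.753
finger_force: 0.0
t 19.025 tcp [616.7 -94.4 117.7] tool y ang 0.8 tilt [ 0.001  0.    -1.   ] w 0.753 F [-0.1  0.2 -0.1] ff 0.0
delta before rot /60: [ 2.852 -2.702  0.126]
rot /10deg: [ 0.005 -0.    -0.016]  delta after rot /60: [ 2.859 -2.694  0.128]
```

```bash
python3 -m jog '{"delta_pos":[[0.7,-0.7,0],[0.8,-0.7,0],[0.7,-0.7,0],[0.65,-0.6,0.1],[0,0,0]],"delta_rot":[[0,0,0],[0,0,0],[0,0,0],[0,0,0],[0,0,0]],"jaw":[0.75,0.75,0.75,0.75,0.75]}' 80
python3 - <<'E'
from h import *
plan(452.1,74.3,11,np.radians(1))
d=eyes.get_image("wrist"); print(proj(d,(452.1,74.3,28))); cv2.imwrite("pics/w5.png",cv2.convertScaleAbs(d["image"],alpha=2))
E
```

```text
clock: 19.65
tcp_pos: [449.9, 74.7, 111.4]
tool_rot: [2.193, 2.249, -0.0]
wrist_force: [0.9, -0.6, -0.6]
gripper_width: 0.745
finger_force: 0.0
t 19.65 tcp [449.9  74.7 111.4] tool y ang 1.5 tilt [ 0.    -0.001 -1.   ] w 0.745 F [ 0.9 -0.6 -0.6] ff 0.0
delta before rot /60: [-0.006  0.037  1.673]
rot /10deg: [0.001 0.003 0.045]  delta after rot /60: [-0.007  0.037  1.673]
[257.01051554 197.64560985]
```

View pics/w5.png

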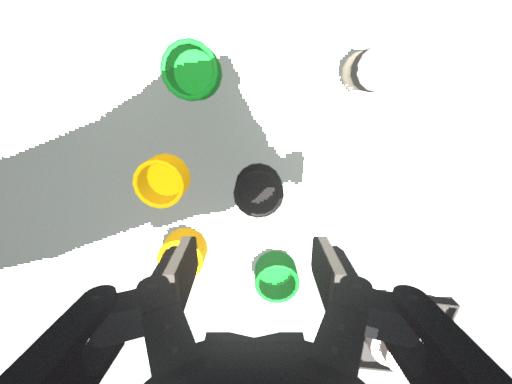

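The wrist view shows the black cup at about (259,191), open at the top, with its floor visible. It lies about 4 mm further in +y than predicted. Picking it up.

```bash
python3 -m jog '{"delta_pos":[[0.04,0.04,0.4],[0,0,0.5],[0,0,0.5],[0,0,0.26],[0,0,0]],"delta_rot":[[0,0,0],[0,0,0],[0,0,0],[0,0,0],[0,0,0]],"jaw":[0.75,0.75,0.75,0.75,0.75]}' 40
python3 -m jog '{"delta_pos":[[0,0,0],[0,0,0],[0,0,0],[0,0,0],[0,0,0]],"delta_rot":[[0,0,0],[0,0,0],[0,0,0],[0,0,0],[0,0,0]],"jaw":[0.3,0.3,0.3,0.3,0.3]}' 40
python3 - <<'E'
from h import *
plan(452.1,74.3,11,np.radians(1))
E
```

```text
clock: 20.32
tcp_pos: [454.4, 74.5, 10.8]
tool_rot: [-2.199, -2.243, 0.001]
wrist_force: [0.6, 0.9, 0.8]
gripper_width: 0.752
finger_force: 0.0
clock: 20.95
tcp_pos: [455.0, 74.7, 12.3]
tool_rot: [2.198, 2.243, 0.002]
wrist_force: [-2.2, 1.0, 9.9]
gripper_width: 0.493
finger_force: 39.1
t 20.95 tcp [455.   74.7  12.3] tool y ang 1.1 tilt [ 0.002 -0.    -1.   ] w 0.493 F [-2.2  1.   9.9] ff 39.14417752996087
delta before rot /60: [-0.005 -0.049  0.022]
rot /10deg: [0.01  0.001 0.014]  delta after rot /60: [-0.006 -0.049  0.022]
```

```bash
python3 -m jog '{"delta_pos":[[0,0,-0.1],[0,0,-0.5],[0,0,-0.5],[-0.5,0.2,0],[-0.8,0.35,0]],"delta_rot":[[0,0,0],[0,0,0],[0,0,0],[0,0,0],[0,0,0]],"jaw":[0.3,0.3,0.3,0.3,0.3]}' 40
python3 -m jog '{"delta_pos":[[-0.9,0.4,0],[-0.9,0.4,0],[-0.9,0.4,0],[-0.9,0.4,0],[-0.7,0.3,0]],"delta_rot":[[0,0,0],[0,0,0],[0,0,0],[0,0,0],[0,0,0]],"jaw":[0.3,0.3,0.3,0.3,0.3]}' 40
python3 -m jog '{"delta_pos":[[-0.4,0.2,0],[0,0,0],[0,0,0],[0,0,0]],"delta_rot":[[0,0,0],[0,0,0],[0,0,0],[0,0,0]],"jaw":[0.3,0.3,0.3,0.3]}' 40
python3 - <<'E'
from h import *
plan(616.2,-293,16,np.radians(1))
E
```

```text
clock: 21.58
tcp_pos: [489.6, -2.6, 78.6]
tool_rot: [2.195, 2.246, 0.002]
wrist_force: [1.5, -0.2, 0.1]
gripper_width: 0.491
finger_force: 40.8
clock: 22.2
tcp_pos: [608.7, -261.1, 78.0]
tool_rot: [2.2, 2.242, 0.001]
wrist_force: [-0.4, 0.5, -0.6]
gripper_width: 0.492
finger_force: 40.8
clock: 22.7
tcp_pos: [620.5, -281.1, 77.5]
tool_rot: [-2.197, -2.245, -0.0]
wrist_force: [-0.5, -0.3, -1.3]
gripper_width: 0.498
finger_force: 40.8
t 22.7 tcp [ 620.5 -281.1   77.5] tool y ang 1.2 tilt [ 0.  0. -1.] w 0.498 F [-0.5 -0.3 -1.3] ff 40.773432198911905
delta before rot /60: [-0.197 -0.077  1.025]
rot /10deg: [ 0.001 -0.001  0.023]  delta after rot /60: [-0.197 -0.076  1.025]
```

```bash
python3 -m jog '{"delta_pos":[[-0.2,-0.08,0.2],[0,0,0.4],[0,0,0.25],[0,0,0.15],[0,0,0.02]],"delta_rot":[[0,0,0],[0,0,0],[0,0,0],[0,0,0],[0,0,0]],"jaw":[0.3,0.3,0.3,0.3,0.3]}' 40
python3 - <<'E'
from h import *
plan(616.2,-293,15.3,np.radians(1))
E
```

```text
clock: 23.32
tcp_pos: [616.1, -293.7, 15.1]
tool_rot: [-2.198, -2.244, 0.0]
wrist_force: [0.3, -0.5, -0.5]
gripper_width: 0.496
finger_force: 41.2
t 23.325 tcp [ 616.1 -293.7   15.1] tool y ang 1.2 tilt [-0.001  0.001 -1.   ] w 0.496 F [ 0.3 -0.5 -0.5] ff 41.240357626229525
delta before rot /60: [ 0.011  0.002 -0.004]
rot /10deg: [-0.003 -0.003  0.019]  delta after rot /60: [ 0.011  0.002 -0.004]
```

```bash
python3 -m jog '{"delta_pos":[[0,0,0.005],[0,0,0],[0,0,0],[0,0,0],[0,0,-0.2]],"delta_rot":[[0,0,0],[0,0,0],[0,0,0],[0,0,0],[0,0,0]],"jaw":[0.55,0.65,0.75,0.75,0.75]}' 40
python3 -m jog '{"delta_pos":[[0,0,-0.7],[0,0,-0.7],[0.8,0,0],[1,0,0],[1,0,0]],"delta_rot":[[0,0,0],[0,0,0],[0,0,0],[0,0,0],[0,0,0]],"jaw":[0.75,0.75,0.75,0.75,0.75]}' 40
python3 -m jog '{"delta_pos":[[1,0,0],[1,0,0],[1,0,0],[1,0,0],[1,0,0]],"delta_rot":[[0,0,0],[0,0,0],[0,0,0],[0,0,0],[0,0,0]],"jaw":[0.75,0.75,0.75,0.75,0.75]}' 40
python3 -m jog '{"delta_pos":[[1,0.2,0],[0.5,0.1,0],[0,0,0],[0,0,0],[0,0,0]],"delta_rot":[[0,0,0],[0,0,0],[0,0,0],[0,0,0],[0,0,0]],"jaw":[0.75,0.75,0.75,0.75,0.75]}' 40
python3 - <<'E'
from h import *
plan(625.7,277.6,11,np.radians(1))
d=eyes.get_image("wrist"); print(proj(d,(625.7,277.6,28))); cv2.imwrite("pics/w6.png",cv2.convertScaleAbs(d["image"],alpha=2.5))
E
```

```text
clock: 23.95
tcp_pos: [615.5, -293.9, 27.3]
tool_rot: [-2.198, -2.243, 0.001]
wrist_force: [-0.3, 0.2, 0.2]
gripper_width: 0.75
finger_force: 0.0
clock: 24.58
tcp_pos: [612.6, -124.5, 112.6]
tool_rot: [2.199, 2.243, 0.001]
wrist_force: [1.1, 0.8, 0.4]
gripper_width: 0.75
finger_force: 0.0
clock: 25.2
tcp_pos: [606.5, 175.7, 112.6]
tool_rot: [2.198, 2.243, 0.001]
wrist_force: [0.8, -0.6, 0.2]
gripper_width: 0.75
finger_force: 0.0
clock: 25.82
tcp_pos: [623.0, 262.8, 111.8]
tool_rot: [2.2, 2.242, -0.0]
wrist_force: [-0.1, 1.2, -0.6]
gripper_width: 0.746
finger_force: 0.0
t 25.825 tcp [623.  262.8 111.8] tool y ang 1.1 tilt [ 0.    -0.001 -1.   ] w 0.746 F [-0.1  1.2 -0.6] ff 0.0
delta before rot /60: [0.247 0.049 1.681]
rot /10deg: [0.001 0.003 0.008]  delta after rot /60: [0.246 0.049 1.681]
[257.86304298 180.61714957]
```

View pics/w6.png

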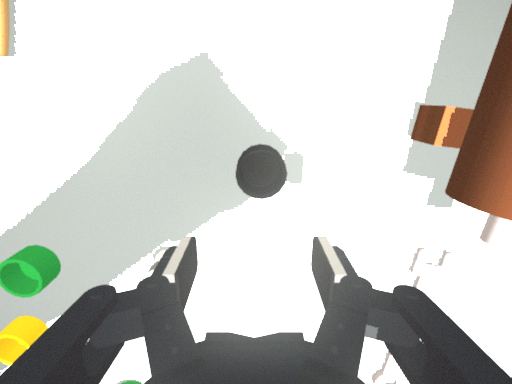

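The second cup's rim is at about (262,173), against a prediction of (258,181). It is open at the top. I aim at roughly (628,281).

```bash
python3 -m jog '{"delta_pos":[[0.3,0.08,0.4],[0,0,0.5],[0,0,0.5],[0,0,0.27],[0,0,0]],"delta_rot":[[0,0,0],[0,0,0],[0,0,0],[0,0,0],[0,0,0]],"jaw":[0.75,0.75,0.75,0.75,0.75]}' 40
python3 -m jog '{"delta_pos":[[0,0,0],[0,0,0],[0,0,0],[0,0,0],[0,0,0]],"delta_rot":[[0,0,0],[0,0,0],[0,0,0],[0,0,0],[0,0,0]],"jaw":[0.3,0.3,0.3,0.3,0.3]}' 40
python3 -m jog '{"delta_pos":[[0,0,-0.1],[0,0,-0.6],[0,0,-0.7],[-0.5,0,0],[-0.8,0,0]],"delta_rot":[[0,0,0],[0,0,0],[0,0,0],[0,0,0],[0,0,0]],"jaw":[0.3,0.3,0.3,0.3,0.3]}' 40
python3 - <<'E'
from h import *
plan(615,-227,85,np.radians(1))
E
```

```text
clock: 26.5
tcp_pos: [626.8, 281.7, 10.8]
tool_rot: [-2.199, -2.243, 0.002]
wrist_force: [-0.4, 0.6, 0.8]
gripper_width: 0.755
finger_force: 0.0
clock: 27.12
tcp_pos: [627.8, 282.6, 13.1]
tool_rot: [2.198, 2.243, 0.003]
wrist_force: [-1.0, -1.0, 5.5]
gripper_width: 0.491
finger_force: 40.4
clock: 27.75
tcp_pos: [628.8, 205.1, 97.0]
tool_rot: [2.196, 2.246, 0.004]
wrist_force: [0.2, -0.9, -0.9]
gripper_width: 0.49
finger_force: 40.7
t 27.75 tcp [628.8 205.1  97. ] tool y ang 1.3 tilt [ 0.002  0.001 -1.   ] w 0.49 F [ 0.2 -0.9 -0.9] ff 40.70189639925957
delta before rot /60: [-7.194 -0.394  0.19 ]
rot /10deg: [ 0.011 -0.007  0.031]  delta after rot /60: [-7.196 -0.356  0.2  ]
```

```bash
python3 -m jog '{"delta_pos":[[-1,-0.06,0],[-1,-0.06,0],[-1,-0.06,0],[-1,-0.06,0],[-1,-0.06,0]],"delta_rot":[[0,0,0],[0,0,0],[0,0,0],[0,0,0],[0,0,0]],"jaw":[0.3,0.3,0.3,0.3,0.3]}' 40
python3 -m jog '{"delta_pos":[[-0.9,0,0],[-0.6,0,0],[-0.4,0,0.2],[0,0,0],[0,0,0]],"delta_rot":[[0,0,0],[0,0,0],[0,0,0],[0,0,0],[0,0,0]],"jaw":[0.3,0.3,0.3,0.3,0.3]}' 40
python3 - <<'E'
from h import *
plan(615,-227,15.8,np.radians(1))
E
```

```text
clock: 28.38
tcp_pos: [616.9, -98.1, 96.5]
tool_rot: [2.198, 2.243, 0.001]
wrist_force: [0.7, 0.1, 0.1]
gripper_width: 0.492
finger_force: 40.7
clock: 29.0
tcp_pos: [619.4, -208.4, 83.2]
tool_rot: [-2.196, -2.245, -0.001]
wrist_force: [-0.5, 0.9, -0.6]
gripper_width: 0.492
finger_force: 40.7
t 29.0 tcp [ 619.4 -208.4   83.2] tool y ang 1.3 tilt [-0.     0.001 -1.   ] w 0.492 F [-0.5  0.9 -0.6] ff 40.69981117732823
delta before rot /60: [-0.31  -0.079  1.123]
rot /10deg: [-0.    -0.006  0.026]  delta after rot /60: [-0.309 -0.078  1.124]
```

```bash
python3 -m jog '{"delta_pos":[[-0.31,-0.08,0],[0,0,0.4],[0,0,0.4],[0,0,0.2],[0,0,0.1]],"delta_rot":[[0,0,0],[0,0,0],[0,0,0],[0,0,0],[0,0,0]],"jaw":[0.3,0.3,0.3,0.3,0.3]}' 40
python3 - <<'E'
from h import *
plan(615,-227,15.8,np.radians(1))
E
```

```text
clock: 29.62
tcp_pos: [614.6, -228.4, 16.6]
tool_rot: [-2.198, -2.244, 0.0]
wrist_force: [0.3, -0.4, 0.2]
gripper_width: 0.493
finger_force: 40.7
t 29.625 tcp [ 614.6 -228.4   16.6] tool y ang 1.2 tilt [-0.001  0.001 -1.   ] w 0.493 F [ 0.3 -0.4  0.2] ff 40.70086134597659
delta before rot /60: [0.023 0.007 0.013]
rot /10deg: [-0.004 -0.003  0.019]  delta after rot /60: [0.023 0.007 0.013]
```

```bash
python3 -m jog '{"delta_pos":[[0,0,0.015],[0,0,0],[0,0,0],[0,0,0],[0,0,-0.2]],"delta_rot":[[0,0,0],[0,0,0],[0,0,0],[0,0,0],[0,0,0]],"jaw":[0.5,0.62,0.75,0.75,0.75]}' 40
python3 -m jog '{"delta_pos":[[0,0,-0.8],[0,0,-0.9],[0.7,0,-0.5],[1,0,0],[1,0,0]],"delta_rot":[[0,0,0],[0,0,0],[0,0,0],[0,0,0],[0,0,0]],"jaw":[0.75,0.75,0.75,0.75,0.75]}' 40
python3 -m jog '{"delta_pos":[[1,0,0],[1,0,0],[1,0,0],[0.5,0,0],[0,0,0]],"delta_rot":[[0,0,0],[0,0,0],[0,0,0],[0,0,0],[0,0,0]],"jaw":[0.75,0.75,0.75,0.75,0.75]}' 40
python3 - <<'E'
from h import *
d=eyes.get_image("top"); c=d["image"][105:265,270:430]
e=eyes.get_image("scene")["image"][160:310,40:240]
cv2.imwrite("pics/f.png",np.hstack([cv2.resize(cv2.convertScaleAbs(c,alpha=1.6),(400,400),interpolation=cv2.INTER_CUBIC),cv2.resize(cv2.convertScaleAbs(e,alpha=1.6),(400,400),interpolation=cv2.INTER_CUBIC)]))
E
```

```text
clock: 30.25
tcp_pos: [614.3, -228.6, 28.3]
tool_rot: [-2.198, -2.243, 0.001]
wrist_force: [-0.5, 0.5, -0.3]
gripper_width: 0.748
finger_force: 0.0
clock: 30.88
tcp_pos: [611.4, -65.2, 161.9]
tool_rot: [2.198, 2.242, 0.001]
wrist_force: [1.0, -0.6, 1.2]
gripper_width: 0.752
finger_force: 0.0
clock: 31.5
tcp_pos: [606.6, 146.3, 161.4]
tool_rot: [-2.194, -2.248, -0.002]
wrist_force: [0.6, 0.1, 0.2]
gripper_width: 0.751
finger_force: 0.0
```

View pics/f.png

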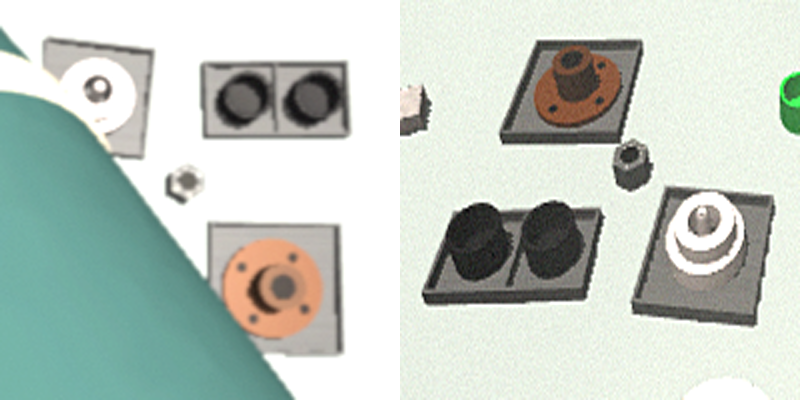

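The final views show the plate flat and centred in its tray (273,288), with the races stacked on the post. A cup stands upright in each bay, at (242,98) and (313,98), and the nut hasn't moved. The arm is clear, so I hand the job in.

```bash
python3 -c "
from plant import ticket
print(ticket.close_job())"
```

```text
the job is handed in; nothing more can be done
None
```

The job is handed in at about 32 s on the robot's clock: in the final pictures the plate, both races and both cups sit correctly in their trays and the nut is unmoved. The grease pot was never approached but isn't in those final pictures, and the hand-in returned no verdict.

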